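Find the freshest garlic bulb on the balance and shut it in the keeper

TASK

Garlic dries out as it ages, so of these look-alike bulbs the heaviest is the freshest: find it by weighing bulbs against one another, one on each pan of the balance. Put the heaviest bulb into the open garlic keeper and push the keeper's lid fully shut until its catch snaps in; all the other bulbs go on the tray, to be used first. Leave the balance empty and do not disturb the salt shaker, the onion or the spice jar.

Things in the scene. Friction and masses are not known exactly. Their poses are not given: they have to be found in the camera images.
- garlic_1_center (a point): a garlic bulb about 60 mm across and 59 mm tall, roughly round; this point is its centre, about 28 mm above whatever it rests on; all bulbs look the same, and weigh 35 to 75 g. The bulbs start in a row along y, 80 mm from centre to centre, some places empty. Each can be gripped across its middle from any direction
- garlic_2_center (a point): a garlic bulb about 60 mm across and 59 mm tall, roughly round; this point is its centre, about 28 mm above whatever it rests on; all bulbs look the same, and weigh 35 to 75 g. The bulbs start in a row along y, 80 mm from centre to centre, some places empty. Each can be gripped across its middle from any direction
- garlic_3_center (a point): a garlic bulb about 60 mm across and 59 mm tall, roughly round; this point is its centre, about 28 mm above whatever it rests on; all bulbs look the same, and weigh 35 to 75 g. The bulbs start in a row along y, 80 mm from centre to centre, some places empty. Each can be gripped across its middle from any direction
- garlic_4_center (a point): a garlic bulb about 60 mm across and 59 mm tall, roughly round; this point is its centre, about 28 mm above whatever it rests on; all bulbs look the same, and weigh 35 to 75 g. The bulbs start in a row along y, 80 mm from centre to centre, some places empty. Each can be gripped across its middle from any direction
- left_pan_top (a point): centre of the floor of the balance's pan on the robot's left, a round steel dish 130 mm across with a rim 8 mm above its floor (flat part 104 mm across). The floor is 90 mm above the worktop when the balance is level; the pan stays level and goes up or down by at most 14 mm
- balance: the equal-arm balance, fixed; the origin is the centre of its underside, its y axis runs from the right pan to the left. The pans' centres are 220 mm apart on either side of a blue base; between them, on the robot's side, stands a white scale plate with a red pointer, its top 132 mm above the worktop
- right_pan_top (a point): the same for the pan on the robot's right
- left_pan: the left pan itself; the origin is its pivot on the beam, 32 mm below its floor
- right_pan: the right pan itself; the origin is its pivot on the beam, 32 mm below its floor
- beam (a joint): tilt of the balance's beam, rad: 0 is level, positive when the left pan is higher (the right pan is the heavier one), negative when the left pan is lower (the left one is heavier). Stops at -0.13 and +0.13. One gram of difference tilts it about 0.018 rad, so 8 g or more bring it to a stop; it comes to rest within about 2 s of being let go
- keeper: the garlic keeper, a fixed white enamelled steel box 130 mm (x) by 150 mm (y) by 88 mm high with blue edges, open at the top; the origin is the centre of its underside, its x axis points from its front to its hinge side (away from the robot), its y axis along the hinge. Walls 5 mm
- keeper_in (a point): centre of the wire rack that is the keeper's raised inner floor, 24 mm above the worktop; the inside is 120 mm (x) by 140 mm (y), and the walls rise 64 mm above the rack; axes as the keeper's
- lid (a joint): opening of the keeper's lid, rad: 0 fully shut, 1.95 fully open (leaning back). Stiff hinge: the lid stays where it is left, about 2 N at its edge move it. A spring roller catch at the front stops it about 0.06 rad short of shut; some 6 N pressed down near the front edge push it past the catch, and it snaps home and stays
- lid_hinge (a point): middle of the lid's hinge line, at the back of the keeper, 89 mm above the worktop; it turns with the lid: its x axis points from the lid's front edge to the hinge, its y axis along the hinge, its z axis out of the lid's outer face, which lies 7 mm out from the hinge line
- lid_edge (a point): middle of the lid's front edge on its outer face, 136 mm from the hinge line; axes as lid_hinge's. The lid is 156 mm wide and 6 mm thick; a small steel tongue 24 mm wide stands 24 mm out beyond the edge and carries the catch's bead
- steel_tray: the tray, a low metal tray 201 mm (its x axis) by 161 mm (its y axis), rim 15 mm high; fixed; the origin is the centre of its underside
- tray_floor (a point): centre of the tray's floor, 4 mm above the worktop; the flat floor is 164 mm (x) by 124 mm (y)
- salt_shaker: glass salt shaker, 44 mm across, 90 mm tall; bystander; the origin is the centre of its underside
- onion: an onion, 75 mm across, 77 mm tall; bystander; the origin is the centre of its underside
- spice_jar: spice jar with a black cap, 41 mm across, 105 mm tall; bystander; the origin is the centre of its underside
Mind the look-alikes: they are no part of the job. What is shaped like the part that bears garlic_2_center but turquoise is not meant.

How it is judged (in metres and radians):
On the way, in this order (a step that is already met when the one before it is completed fails the run):
1. a bulb lies on each pan, let go, and the balance has come to rest (contact force between any of garlic_1, garlic_2, garlic_3, garlic_4 and left_pan above 0.15 N and contact force between any of garlic_1, garlic_2, garlic_3, garlic_4 and right_pan above 0.15 N and velocity of joint beam between -0.08 and 0.08 rad/s and contact force between the fingers and garlic_1 below 0.05 N and contact force between the fingers and garlic_2 below 0.05 N and contact force between the fingers and garlic_3 below 0.05 N and contact force between the fingers and garlic_4 below 0.05 N and contact force between the fingers and left_pan below 0.05 N and contact force between the fingers and right_pan below 0.05 N), for 0.3 s.
2. a pan is cleared again ((contact force between each of garlic_1, garlic_2, garlic_3, garlic_4 and left_pan below 0.03 N or contact force between each of garlic_1, garlic_2, garlic_3, garlic_4 and right_pan below 0.03 N)), for 0.2 s.
3. a bulb lies on each pan again, let go, and the balance has come to rest (all of step 1), for 0.3 s.
4. a bulb lies in the open keeper, let go ((((x of garlic_1_center in the frame of keeper_in between -0.062 and 0.062 m and y of garlic_1_center in the frame of keeper_in between -0.072 and 0.072 m and z of garlic_1_center in the frame of keeper_in between 0.01 and 0.06 m) and contact force between garlic_1 and keeper above 0.15 N) or ((x of garlic_2_center in the frame of keeper_in between -0.062 and 0.062 m and y of garlic_2_center in the frame of keeper_in between -0.072 and 0.072 m and z of garlic_2_center in the frame of keeper_in between 0.01 and 0.06 m) and contact force between garlic_2 and keeper above 0.15 N) or ((x of garlic_3_center in the frame of keeper_in between -0.062 and 0.062 m and y of garlic_3_center in the frame of keeper_in between -0.072 and 0.072 m and z of garlic_3_center in the frame of keeper_in between 0.01 and 0.06 m) and contact force between garlic_3 and keeper above 0.15 N) or ((x of garlic_4_center in the frame of keeper_in between -0.062 and 0.062 m and y of garlic_4_center in the frame of keeper_in between -0.072 and 0.072 m and z of garlic_4_center in the frame of keeper_in between 0.01 and 0.06 m) and contact force between garlic_4 and keeper above 0.15 N)) and value of joint lid above 0.8 rad and contact force between the fingers and garlic_1 below 0.05 N and contact force between the fingers and garlic_2 below 0.05 N and contact force between the fingers and garlic_3 below 0.05 N and contact force between the fingers and garlic_4 below 0.05 N), for 0.2 s.
At the end, for the whole second after the job is handed in: the heaviest bulb (or one within about 2 g of it) lies in the keeper, every other bulb lies on the tray, all let go and at rest, and the lid is shut within 0.025 rad, held by its catch ((((x of garlic_1_center in the frame of keeper_in between -0.062 and 0.062 m and y of garlic_1_center in the frame of keeper_in between -0.072 and 0.072 m and z of garlic_1_center in the frame of keeper_in between 0.01 and 0.06 m) and (x of garlic_2_center in the frame of tray_floor between -0.095 and 0.095 m and y of garlic_2_center in the frame of tray_floor between -0.075 and 0.075 m and z of garlic_2_center in the frame of tray_floor between 0.01 and 0.06 m) and (x of garlic_3_center in the frame of tray_floor between -0.095 and 0.095 m and y of garlic_3_center in the frame of tray_floor between -0.075 and 0.075 m and z of garlic_3_center in the frame of tray_floor between 0.01 and 0.06 m) and (x of garlic_4_center in the frame of tray_floor between -0.095 and 0.095 m and y of garlic_4_center in the frame of tray_floor between -0.075 and 0.075 m and z of garlic_4_center in the frame of tray_floor between 0.01 and 0.06 m)) or ((x of garlic_2_center in the frame of keeper_in between -0.062 and 0.062 m and y of garlic_2_center in the frame of keeper_in between -0.072 and 0.072 m and z of garlic_2_center in the frame of keeper_in between 0.01 and 0.06 m) and (x of garlic_1_center in the frame of tray_floor between -0.095 and 0.095 m and y of garlic_1_center in the frame of tray_floor between -0.075 and 0.075 m and z of garlic_1_center in the frame of tray_floor between 0.01 and 0.06 m) and (x of garlic_3_center in the frame of tray_floor between -0.095 and 0.095 m and y of garlic_3_center in the frame of tray_floor between -0.075 and 0.075 m and z of garlic_3_center in the frame of tray_floor between 0.01 and 0.06 m) and (x of garlic_4_center in the frame of tray_floor between -0.095 and 0.095 m and y of garlic_4_center in the frame of tray_floor between -0.075 and 0.075 m and z of garlic_4_center in the frame of tray_floor between 0.01 and 0.06 m)) or ((x of garlic_3_center in the frame of keeper_in between -0.062 and 0.062 m and y of garlic_3_center in the frame of keeper_in between -0.072 and 0.072 m and z of garlic_3_center in the frame of keeper_in between 0.01 and 0.06 m) and (x of garlic_1_center in the frame of tray_floor between -0.095 and 0.095 m and y of garlic_1_center in the frame of tray_floor between -0.075 and 0.075 m and z of garlic_1_center in the frame of tray_floor between 0.01 and 0.06 m) and (x of garlic_2_center in the frame of tray_floor between -0.095 and 0.095 m and y of garlic_2_center in the frame of tray_floor between -0.075 and 0.075 m and z of garlic_2_center in the frame of tray_floor between 0.01 and 0.06 m) and (x of garlic_4_center in the frame of tray_floor between -0.095 and 0.095 m and y of garlic_4_center in the frame of tray_floor between -0.075 and 0.075 m and z of garlic_4_center in the frame of tray_floor between 0.01 and 0.06 m)) or ((x of garlic_4_center in the frame of keeper_in between -0.062 and 0.062 m and y of garlic_4_center in the frame of keeper_in between -0.072 and 0.072 m and z of garlic_4_center in the frame of keeper_in between 0.01 and 0.06 m) and (x of garlic_1_center in the frame of tray_floor between -0.095 and 0.095 m and y of garlic_1_center in the frame of tray_floor between -0.075 and 0.075 m and z of garlic_1_center in the frame of tray_floor between 0.01 and 0.06 m) and (x of garlic_2_center in the frame of tray_floor between -0.095 and 0.095 m and y of garlic_2_center in the frame of tray_floor between -0.075 and 0.075 m and z of garlic_2_center in the frame of tray_floor between 0.01 and 0.06 m) and (x of garlic_3_center in the frame of tray_floor between -0.095 and 0.095 m and y of garlic_3_center in the frame of tray_floor between -0.075 and 0.075 m and z of garlic_3_center in the frame of tray_floor between 0.01 and 0.06 m))) and ((contact force between any of garlic_1, garlic_2, garlic_3, garlic_4 and keeper above 0.32 N and contact force between each of garlic_1, garlic_2, garlic_3, garlic_4 and steel_tray below 0.36 N) or (contact force between any of garlic_1, garlic_2, garlic_3, garlic_4 and keeper above 0.34 N and contact force between each of garlic_1, garlic_2, garlic_3, garlic_4 and steel_tray below 0.38 N) or (contact force between any of garlic_1, garlic_2, garlic_3, garlic_4 and keeper above 0.36 N and contact force between each of garlic_1, garlic_2, garlic_3, garlic_4 and steel_tray below 0.4 N) or (contact force between any of garlic_1, garlic_2, garlic_3, garlic_4 and keeper above 0.38 N and contact force between each of garlic_1, garlic_2, garlic_3, garlic_4 and steel_tray below 0.42 N) or (contact force between any of garlic_1, garlic_2, garlic_3, garlic_4 and keeper above 0.4 N and contact force between each of garlic_1, garlic_2, garlic_3, garlic_4 and steel_tray below 0.44 N) or (contact force between any of garlic_1, garlic_2, garlic_3, garlic_4 and keeper above 0.42 N and contact force between each of garlic_1, garlic_2, garlic_3, garlic_4 and steel_tray below 0.46 N) or (contact force between any of garlic_1, garlic_2, garlic_3, garlic_4 and keeper above 0.44 N and contact force between each of garlic_1, garlic_2, garlic_3, garlic_4 and steel_tray below 0.48 N) or (contact force between any of garlic_1, garlic_2, garlic_3, garlic_4 and keeper above 0.46 N and contact force between each of garlic_1, garlic_2, garlic_3, garlic_4 and steel_tray below 0.5 N) or (contact force between any of garlic_1, garlic_2, garlic_3, garlic_4 and keeper above 0.48 N and contact force between each of garlic_1, garlic_2, garlic_3, garlic_4 and steel_tray below 0.52 N) or (contact force between any of garlic_1, garlic_2, garlic_3, garlic_4 and keeper above 0.5 N and contact force between each of garlic_1, garlic_2, garlic_3, garlic_4 and steel_tray below 0.54 N) or (contact force between any of garlic_1, garlic_2, garlic_3, garlic_4 and keeper above 0.52 N and contact force between each of garlic_1, garlic_2, garlic_3, garlic_4 and steel_tray below 0.56 N) or (contact force between any of garlic_1, garlic_2, garlic_3, garlic_4 and keeper above 0.54 N and contact force between each of garlic_1, garlic_2, garlic_3, garlic_4 and steel_tray below 0.58 N) or (contact force between any of garlic_1, garlic_2, garlic_3, garlic_4 and keeper above 0.56 N and contact force between each of garlic_1, garlic_2, garlic_3, garlic_4 and steel_tray below 0.6 N) or (contact force between any of garlic_1, garlic_2, garlic_3, garlic_4 and keeper above 0.58 N and contact force between each of garlic_1, garlic_2, garlic_3, garlic_4 and steel_tray below 0.62 N) or (contact force between any of garlic_1, garlic_2, garlic_3, garlic_4 and keeper above 0.6 N and contact force between each of garlic_1, garlic_2, garlic_3, garlic_4 and steel_tray below 0.64 N) or (contact force between any of garlic_1, garlic_2, garlic_3, garlic_4 and keeper above 0.62 N and contact force between each of garlic_1, garlic_2, garlic_3, garlic_4 and steel_tray below 0.66 N) or (contact force between any of garlic_1, garlic_2, garlic_3, garlic_4 and keeper above 0.64 N and contact force between each of garlic_1, garlic_2, garlic_3, garlic_4 and steel_tray below 0.68 N) or (contact force between any of garlic_1, garlic_2, garlic_3, garlic_4 and keeper above 0.66 N and contact force between each of garlic_1, garlic_2, garlic_3, garlic_4 and steel_tray below 0.7 N) or (contact force between any of garlic_1, garlic_2, garlic_3, garlic_4 and keeper above 0.68 N and contact force between each of garlic_1, garlic_2, garlic_3, garlic_4 and steel_tray below 0.72 N) or (contact force between any of garlic_1, garlic_2, garlic_3, garlic_4 and keeper above 0.7 N and contact force between each of garlic_1, garlic_2, garlic_3, garlic_4 and steel_tray below 0.74 N) or (contact force between any of garlic_1, garlic_2, garlic_3, garlic_4 and keeper above 0.72 N and contact force between each of garlic_1, garlic_2, garlic_3, garlic_4 and steel_tray below 0.76 N)) and value of joint lid below 0.025 rad and contact force between the fingers and garlic_1 below 0.05 N and contact force between the fingers and garlic_2 below 0.05 N and contact force between the fingers and garlic_3 below 0.05 N and contact force between the fingers and garlic_4 below 0.05 N and linear speed of each of garlic_1, garlic_2, garlic_3, garlic_4 below 0.03 m/s); the robot touches nothing.
It fails at once if the salt shaker is moved by more than 4 cm (distance of salt_shaker from where it was at the start of the episode above 0.04 m).
It fails at once if the onion is moved by more than 4 cm (distance of onion from where it was at the start of the episode above 0.04 m).
It fails at once if the spice jar is moved by more than 4 cm (distance of spice_jar from where it was at the start of the episode above 0.04 m).
Of garlic_1, garlic_2, garlic_3, garlic_4 only 3 to 4 are there at a start; the rules pass over those that are not, and their reading is None.
At some moment in a run one of garlic_1, garlic_2, garlic_3, garlic_4 may be knocked a few centimetres aside while the robot is not near it.
Once in a run the grip may slacken for a moment while it holds something.
It also fails if it takes over 210 s, if anything falls off the work surface, if the arm or the gripper's body presses on something with over 40 N, if the wrist force passes 120 N, or if a joint passes its speed limit or range.

ROBOT

A 6-joint arm with a two-finger parallel gripper is mounted at the origin on a cart in front of the work surface, level with it; the furniture and walls round the work are solid. World frame = base frame: x ahead of the robot, y to its left, z up, the work surface at z = 0. Lengths are in mm, angles in rad, forces in N, time in s.
With the tool pointing down it reaches from about 275 to 1000 mm from the base axis. Payload 8.4 kg.
Tool frame: the origin (TCP) lies midway between the tips of the shut fingers; the grasp point (between the pads) lies 19 mm behind it (r.grip_point_offset is the distance from the TCP to the grasp point, in mm); z points along the fingers, y is the line along which they close (so a half turn about z gives the same grasp; the last joint's range is limited). The gripper opens to 85 mm and grips with 20 to 120 N. Pads are 22 mm wide; open, the fingers measure 114 mm over their backs; the gripper's body (76 mm by 85 mm) begins 54 mm behind the grasp point. The pads swing forward as they close: fully open they stand 13 mm farther back than shut.
Start: joints at [1.19, 0.353, 1.633, -0, 1.155, -0.002], TCP at [231.127, 580.696, 231.281] pointing down, gripper open.
Joint ranges: [-2.63, 2.63], [-0.92, 2.1], [0.06, 2.66], [-1.3, 4.44], [0, 2.69], [-3.02, 3.02]. Speed limits (rad/s): [2.22, 2.22, 2.79, 3.14, 3.14, 3.14].

INTERFACE

Orientations are given as [roll, pitch, yaw] about the fixed x, y, z axes, in that order (R = Rz(yaw) Ry(pitch) Rx(roll)).
In Python, from rig import r gives the robot as it stands. The module is installed in compiled form; this text tells all that it offers.
- The arm moves only by the shell command python3 -m creep 'ROWS' [FORCE]. ROWS is text: rows parted by semicolons, each of 7 numbers parted by spaces: the turn, a rotation vector about the tool's x, y, z in degrees, then the shift along the tool's x, y, z in m, then the closure in counts, from 0 (fully open) to 255 (shut). A call has 1 to 8 rows; each row is the pose to reach, as a shift and turn from the pose commanded when the call began, along the tool's axes at that moment; what a row does not reach only later rows make up. A row lasts 1/8 s, in which the tool goes at most 62.5 mm and 10.7 degrees, less where a joint would pass 70% of its speed; a pose out of reach is approached as far as the arm can. A call with a gripper value outside its range is refused whole. The fingers move at their own pace and stop on an object; FORCE is the grip in N (left out, the last holds). Time passes only in rows, so rows that repeat a pose let the fingers close. It gives the time, the measured TCP pose, the force, the opening and the grip force at its end, in the units of the state.
- r.sense(): the state, without advancing time (a new reading comes with each control period).
- r.grab_frame(name): name is "scene" or "top" or "wrist"; returns a dict with "img" (384x512x3 uint8, red, green, blue), "range_z" (384x512 float32, mm along the optical axis (not along the pixel's ray), 0 where there is no reading), "K" (3x3 intrinsics, pixels), "world_from_camera" (4x4, takes a point from camera to world coordinates). Camera axes: x right, y up, looking along -z (the intrinsics and any distortion apply to the point x, -y, -z); pixel columns grow to the right and rows downward; lengths in mm; the calibration is good to about 2 mm. The wrist camera is an equidistant fisheye: a pixel r from the principal point sees the ray r / f radians off the axis. A picture is of the moment at which its call begins.
- r.sign_off(): hands the job in; it is judged then, once.
The state is a dict: "clock": time; "qpos": joint angles; "qvel": joint speeds; "joint_efforts": joint torques, N m; "eef_pos": TCP position; "tcp_rot": TCP orientation; "contact_force": force on the tool from outside, world axes, zero at the start; "wrist_torque": the same for the moment, N m; "opening": opening from 0.0 (shut) to 1.0 (fully open); "grasp_force": force on a finger pad.
Only numpy, scipy, OpenCV 4.12 (cv2) and the standard library are available. Lean on these libraries where they do the work, as an engineer would, in place of code of your own. Each camera call takes 0.05 s, during which the arm holds its last target. There are 200 camera calls.

## Working session

There is one attempt and no reset: what is moved stays moved. The work goes in short steps, Python scripts to look and compute and a shell command to move; the robot and the scene stay as the last step left them, time stands still between calls to the robot, and variables do not carry over. Pictures are saved under pics/ and viewed, at most 14 in all, crops included, and the job is handed in when it is done.

```bash
mkdir -p pics
cat > h.py <<'E'
from rig import r
import numpy as np, cv2
def cap(n,name=None):
    f=r.grab_frame(n)
    if name: cv2.imwrite(f'pics/{name}.png',f['img'][:,:,::-1])
    return f
def cloud(f):
    Z=f['range_z'];K=f['K'];v,u=np.mgrid[:384,:512]
    x=(u-K[0,2])/K[0,0]*Z;y=(v-K[1,2])/K[1,1]*Z
    P=np.stack([x,-y,-Z],-1)
    T=f['world_from_camera'];return P@T[:3,:3].T+T[:3,3]
E
python3 - <<'E'
from h import *
for n in('top','scene'):
    f=cap(n,n+'1');print(n,f['K'].tolist(),f['world_from_camera'].round(2).tolist(),(f['range_z']>0).mean());np.savez(n+'1.npz',**f)
a=cv2.imread('pics/top1.png');b=cv2.imread('pics/scene1.png')
s=r.sense();print(s['eef_pos'],s['tcp_rot'],s['contact_force'],s['opening'],s['clock'])
E
```

```text
top [[494.61075398946997, 0.0, 249.36104748587718], [0.0, 494.61075398946997, 191.5034757508269], [0.0, 0.0, 1.0]] [[0.01, 1.0, -0.09, 391.8], [-1.0, 0.01, -0.01, 104.99], [-0.01, 0.09, 1.0, 1875.65], [0.0, 0.0, 0.0, 1.0]] 0.9961039225260416
scene [[414.3632161632218, 0.0, 248.49772989606572], [0.0, 414.3632161632218, 191.3678491103306], [0.0, 0.0, 1.0]] [[0.85, 0.31, -0.42, 43.83], [-0.52, 0.5, -0.7, -771.85], [-0.01, 0.81, 0.58, 844.27], [0.0, 0.0, 0.0, 1.0]] 0.9960683186848959
[230.95599389 580.26775934 230.58321613] [-3.14024087e+00  7.19882762e-06  2.76282553e+00] [ 0.46199365 -0.51137793  0.36363114] 1.001089475255466 0.1
```

View pics/top1.png

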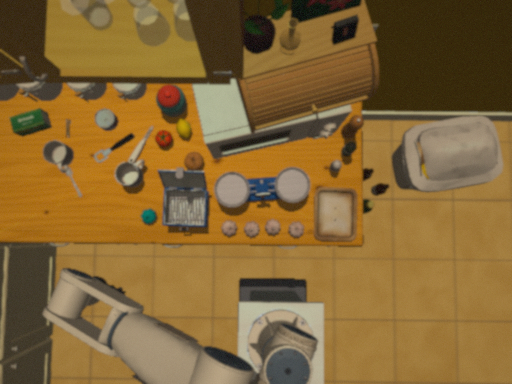

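View pics/scene1.png

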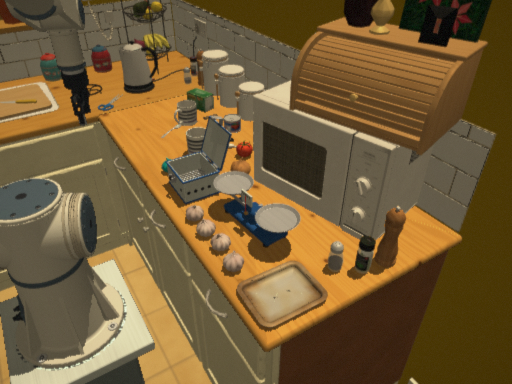

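The top view shows four garlic bulbs at (230,229), (251,229), (273,228) and (296,229). The only look-alike is the turquoise one at (149,216), which I won't use. The pans are at (232,190) and (293,187), the keeper at (185,205) with its lid leaning back, and the tray at (335,215). The onion is at (194,161), and the shaker and jar are near (335,168) and (349,163).

```bash
cat > m1.py <<'E'
from h import *
f=dict(np.load('top1.npz'));P=cloud(f)
def reg(u0,u1,v0,v1,zlo,zhi):
    p=P[v0:v1,u0:u1].reshape(-1,3);p=p[(p[:,2]>zlo)&(p[:,2]<zhi)];return p
for n,a in dict(g1=(218,241,215,240,15,80),g2=(241,262,215,240,15,80),g3=(262,284,215,240,15,80),g4=(284,308,215,240,15,80),
  padL=(212,252,168,210,80,125),panR=(272,314,165,210,80,125),keep=(155,212,185,240,50,100),lid=(155,212,160,195,100,260),tray=(312,360,185,245,8,30),onion=(184,205,150,172,40,110),salt=(325,343,158,178,60,110),turq=(140,158,207,225,20,90)).items():
    p=reg(*a)
    print(n,len(p),p.min(0).round(),p.max(0).round(),np.median(p,0).round(1),((p.min(0)+p.max(0))/2).round())
print('table',np.median(reg(60,80,200,215,-50,50),0))
for n,uv in dict(pl=(232,190),pr=(293,187),tray=(335,215),lidtop=(185,172),rack=(185,208)).items(): print(n,P[uv[1],uv[0]].round(1))
E
python3 m1.py
python3 -c "
import cv2
a=cv2.imread('pics/top1.png')[140:250,135:370];b=cv2.imread('pics/scene1.png')[100:330,130:400]
cv2.imwrite('pics/c1.png',cv2.resize(a,None,fx=3.2,fy=3.2,interpolation=2))"
```

```text
g1 175 [397. 168.  18.] [453. 225.  58.] [423.1 193.7  38.2] [425. 196.  38.]
g2 176 [394.  83.  20.] [450. 139.  64.] [423.3 112.1  38.5] [422. 111.  42.]
g3 181 [402.   4.  16.] [458.  60.  63.] [428.4  34.1  36.9] [430.  32.  39.]
g4 176 [396. -82.  18.] [448. -29.  60.] [421.6 -53.7  37.9] [422. -55.  39.]
padL 979 [500. 121.  80.] [626. 248. 108.] [563.1 183.7  90.6] [563. 184.  94.]
panR 979 [ 520. -100.   80.] [645.  28. 107.] [583.2 -35.1  90.7] [583. -36.  94.]
keep 535 [413. 276.  50.] [574. 436. 100.] [514.9 364.7  86.8] [494. 356.  75.]
lid 760 [564. 273. 100.] [620. 432. 255.] [592.2 349.1 168.8] [592. 352. 177.]
tray 750 [ 367. -294.    8.] [ 589. -117.   28.] [ 479.1 -210.2   12.9] [ 478. -206.   18.]
onion 239 [637. 295.  40.] [706. 362.  78.] [669.9 329.6  52.4] [671. 329.  59.]
salt 76 [ 642. -215.   61.] [ 675. -182.   98.] [ 657.8 -197.4   83. ] [ 659. -198.   79.]
turq 175 [438. 467.  20.] [491. 524.  60.] [463.9 493.7  37.8] [464. 496.  40.]
table [496.42620478 804.91495858  -1.12411616]
pl [559.4 182.6  89.3]
pr [571.9 -38.   96.7]
tray [ 4.767e+02 -2.050e+02  2.000e-01]
lidtop [607.4 337.4 213.5]
rack [4.973e+02 3.641e+02 1.000e-01]
```

View pics/c1.png

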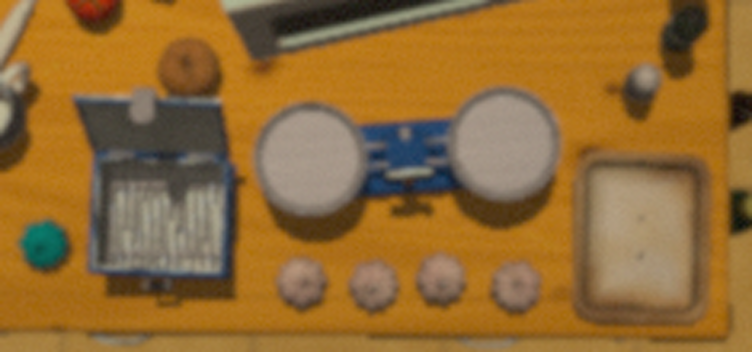

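```bash
python3 -m creep '0 0 10 -0.04 -0.036 0 0; 0 0 20 -0.08 -0.072 0.01 0; 0 0 30 -0.12 -0.108 0.02 0; 0 0 40 -0.16 -0.143 0.03 0; 0 0 50 -0.2 -0.179 0.04 0; 0 0 60 -0.24 -0.215 0.05 0; 0 0 68.3 -0.28 -0.25 0.06 0; 0 0 68.3 -0.322 -0.286 0.08 0' 60; python3 -m creep '0 0 0 0 0 0 0'
python3 -c "
from h import *
s=r.sense();print(s['eef_pos'],s['tcp_rot'],s['contact_force'],s['qpos'])
f=cap('wrist','w1');print(f['K'],f['world_from_camera'].round(2).tolist())"
```

```text
clock: 1.1
eef_pos: [425.6, 194.6, 151.4]
tcp_rot: [3.14, -0.001, 1.569]
contact_force: [0.7, 1.7, 0.9]
opening: 0.998
grasp_force: 0.0
clock: 1.23
eef_pos: [424.7, 192.6, 149.9]
tcp_rot: [-3.139, 0.002, 1.566]
contact_force: [-0.3, -1.2, 1.2]
opening: 1.0
grasp_force: 0.0
[424.70800933 192.58223443 149.93013536] [-3.13930728e+00  1.63191298e-03  1.56629301e+00] [-0.30404719 -1.18464069  1.18323197] [ 4.22894726e-01  2.12930464e-01  2.03884675e+00 -6.90671652e-04
  8.92571791e-01  4.27833988e-01]
[[297.31863964   0.         257.66741216]
 [  0.         297.31863964 187.89552235]
 [  0.           0.           1.        ]] [[1.0, 0.0, 0.0, 425.53], [-0.0, 0.96, 0.3, 268.12], [-0.0, -0.3, 0.96, 292.78], [0.0, 0.0, 0.0, 1.0]]
```

View pics/w1.png

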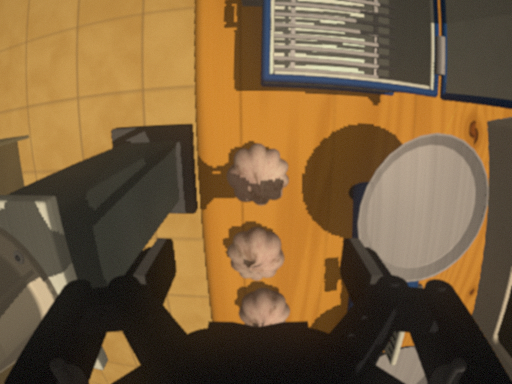

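The wrist view shows bulb 1 centred at (258,172), midway between the fingers, with bulbs 2 and 3 at (256,252) and (264,305). I'm descending on bulb 1.

```bash
python3 -m creep '0 0 0 0.002 -0.001 0.05 0; 0 0 0 0.002 -0.001 0.1 0; 0 0 0 0.002 -0.001 0.142 0; 0 0 0 0.002 -0.001 0.142 0; 0 0 0 0.002 -0.001 0.142 160; 0 0 0 0.002 -0.001 0.142 160; 0 0 0 0.002 -0.001 0.142 160; 0 0 0 0.002 -0.001 0.142 160' 60; python3 -m creep '0 0 0 0 0 0 160;0 0 0 0 0 0 160;0 0 0 0 0 -0.05 160;0 0 0 0 0 -0.1 160; 0 0 0 0 0 -0.15 160; 0 0 0 0 0 -0.18 160; 0 0 0 0 0 -0.18 160'
```

```text
clock: 2.28
eef_pos: [424.9, 198.9, 11.8]
tcp_rot: [3.138, -0.002, 1.571]
contact_force: [-3.7, 1.8, 12.3]
opening: 0.628
grasp_force: 60.3
clock: 3.15
eef_pos: [425.4, 198.8, 193.2]
tcp_rot: [3.135, -0.003, 1.571]
contact_force: [0.1, 0.3, -1.5]
opening: 0.629
grasp_force: 64.0
```

```bash
python3 -m creep '0 0 0 -0.005 0.05 0 160; 0 0 0 -0.01 0.1 0 160; 0 0 0 -0.015 0.138 0 160; 0 0 0 -0.015 0.138 0.03 160; 0 0 0 -0.015 0.138 0.06 160; 0 0 0 -0.015 0.138 0.08 160;0 0 0 -0.015 0.138 0.085 160;0 0 0 -0.015 0.138 0.085 160' ; python3 -c "
from h import *
print(r.sense())
f=cap('wrist','w2')"
```

```text
clock: 4.15
eef_pos: [561.4, 182.9, 104.3]
tcp_rot: [-3.141, 0.0, 1.571]
contact_force: [-0.4, 0.7, -0.9]
opening: 0.624
grasp_force: 63.0
{'clock': 4.15, 'qpos': array([3.12358742e-01, 4.47661767e-01, 1.81140160e+00, 2.38058468e-05,
       8.82932531e-01, 3.12418197e-01]), 'qvel': array([ 0.00328931, -0.01649669, -0.0132897 , -0.00194462,  0.00484672,
        0.00059762]), 'joint_efforts': array([-1.99555600e-02, -5.93869686e+01, -2.69750744e+01, -1.18958469e-03,
       -5.88912028e-02,  8.69691048e-04]), 'eef_pos': array([561.35071619, 182.86002331, 104.25885422]), 'tcp_rot': array([-3.14120328e+00,  1.06444380e-04,  1.57072177e+00]), 'contact_force': array([-0.37840302,  0.71690755, -0.85962638]), 'wrist_torque': array([ 0.00098762, -0.01859539, -0.01195605]), 'grasp_force': 63.02762463223189, 'opening': 0.6242026422812619}
```

View pics/w2.png

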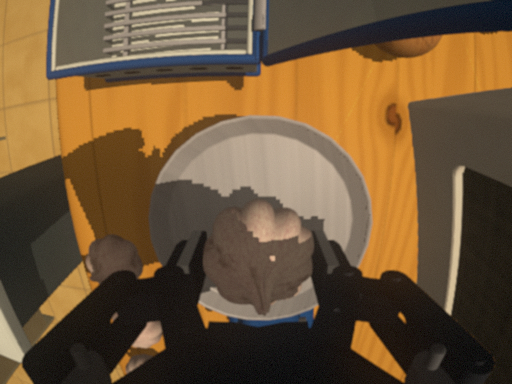

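The wrist view shows bulb 1, at (258,250), centred over the left pan, whose outline spans u 150–370. I'm lowering and releasing it.

```bash
python3 -m creep '0 0 0 0 0 0.005 160; 0 0 0 0 0 0.007 160; 0 0 0 0 0 0.007 100; 0 0 0 0 0 0.007 40; 0 0 0 0 0 0.007 10; 0 0 0 0 0 0.007 0; 0 0 0 0 0 -0.04 0;0 0 0 0 0 -0.1 0'; python3 -m creep '0 0 0 -0.025 -0.05 0 0;0 0 0 -0.05 -0.1 0 0;0 0 0 -0.072 -0.14 0 0; 0 0 0 -0.072 -0.14 0 0;0 0 0 -0.072 -0.14 0 0'; python3 -c "
from h import *
s=r.sense();print(s['eef_pos'],s['tcp_rot'])
f=cap('wrist','w3')
K=f['K'];T=f['world_from_camera']
hsv=cv2.cvtColor(f['img'],cv2.COLOR_RGB2HSV)
def ray(u,v,z):
    d=np.array([(u-K[0,2])/K[0,0],(v-K[1,2])/K[0,0]]);t=np.hypot(*d);d=d/t*np.sin(t)
    w=T[:3,:3]@np.array([d[0],-d[1],-np.cos(t)]);return T[:3,3]+w*(z-T[2,3])/w[2]
print(ray(256,160,30),ray(256,180,30))
P=cloud(cap('top'))
for n,a in dict(g1=(218,241,215,240),g2=(241,262,215,240),g3=(262,284,215,240),g4=(284,308,215,240)).items():
    p=P[a[2]:a[3],a[0]:a[1]].reshape(-1,3);p=p[(p[:,2]>15)&(p[:,2]<70)]
    print(n,len(p),np.median(p,0) if len(p) else 0)
"
```

```text
clock: 5.2
eef_pos: [560.5, 182.5, 204.2]
tcp_rot: [-3.138, 0.001, 1.571]
contact_force: [0.8, 0.0, -0.1]
opening: 0.997
grasp_force: 0.0
clock: 5.82
eef_pos: [422.5, 111.2, 204.9]
tcp_rot: [3.14, -0.001, 1.57]
contact_force: [0.4, -0.6, -0.2]
opening: 0.998
grasp_force: 0.0
[422.52678383 111.17420854 204.85062261] [ 3.13974597e+00 -5.47796183e-04  1.57048139e+00]
[421.23010942 120.51301314  30.        ] [421.21026887  97.86223114  30.        ]
g1 0 0
g2 0 0
g3 24 [433.85498945  12.1373485   32.9593735 ]
g4 177 [421.56392984 -53.73021007  38.47468056]
```

View pics/w3.png

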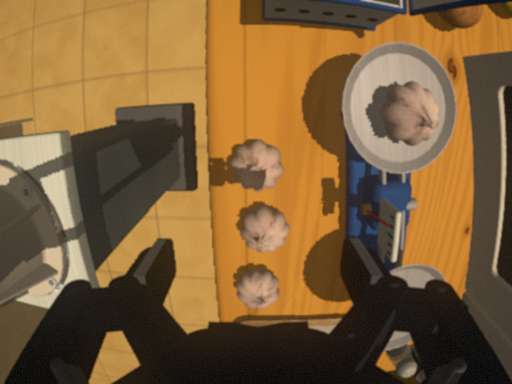

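Bulb 1 sits in the left pan at (411,112). Bulb 2 is at (258,164), under the gripper, and bulbs 3 and 4 are at (264,228) and (258,287). Next I'm taking bulb 2 to the right pan at (583,-36).

```bash
python3 -m creep '0 0 0 0.002 0 0.05 0; 0 0 0 0.002 0 0.1 0; 0 0 0 0.002 0 0.15 0; 0 0 0 0.002 0 0.194 0; 0 0 0 0.002 0 0.194 0; 0 0 0 0.002 0 0.194 160; 0 0 0 0.002 0 0.194 160;0 0 0 0.002 0 0.194 160'; python3 -m creep '0 0 0 0 0 0 160;0 0 0 0 0 0 160;0 0 0 0 0 0 160;0 0 0 0 0 -0.06 160;0 0 0 0 0 -0.12 160;0 0 0 0 0 -0.18 160;0 0 0 0 0 -0.18 160'; python3 -m creep '0 0 0 -0.05 0.03 0 160;0 0 0 -0.1 0.08 0 160;0 0 0 -0.147 0.12 0 160;0 0 0 -0.149 0.161 0 160;0 0 0 -0.149 0.161 0.04 160;0 0 0 -0.149 0.161 0.06 160;0 0 0 -0.149 0.161 0.06 160'
```

```text
clock: 6.92
eef_pos: [423.1, 113.4, 12.7]
tcp_rot: [3.138, -0.001, 1.571]
contact_force: [-1.4, -0.0, 12.1]
opening: 0.643
grasp_force: 60.7
clock: 7.8
eef_pos: [425.0, 113.8, 196.7]
tcp_rot: [3.13, -0.003, 1.571]
contact_force: [0.5, 0.2, -0.6]
opening: 0.643
grasp_force: 64.5
clock: 8.68
eef_pos: [581.1, -36.1, 129.2]
tcp_rot: [-3.139, -0.0, 1.571]
contact_force: [-0.1, 0.5, -0.1]
opening: 0.64
grasp_force: 64.4
```

```bash
python3 -m creep '0 0 0 0 0.001 0.012 160;0 0 0 0 0.001 0.02 160; 0 0 0 0 0.001 0.028 160;0 0 0 0 0.001 0.028 160; 0 0 0 0 0.001 0.028 80; 0 0 0 0 0.001 0.028 30; 0 0 0 0 0.001 0.026 0; 0 0 0 0 0.001 0 0'; python3 -m creep '0 0 0 0 -0.0 -0.05 0;0 0 0 0.02 -0.05 -0.1 0; 0 0 0 0.03 -0.1 -0.11 0; 0 0 0 0.067 -0.15 -0.11 0;0 0 0 0.067 -0.15 -0.11 0;0 0 0 0.067 -0.15 -0.11 0;0 0 0 0.067 -0.15 -0.11 0;0 0 0 0.067 -0.15 -0.11 0'; python3 -m creep '0 0 0 0 0 0 0;0 0 0 0 0 0 0;0 0 0 0 0 0 0;0 0 0 0 0 0 0;0 0 0 0 0 0 0;0 0 0 0 0 0 0;0 0 0 0 0 0 0;0 0 0 0 0 0 0'
cat > bal.py <<'E'
from h import *
import sys
def pans(n,P):
    for nm,c in(('L',(563,184)),('R',(583,-36))):
        d=np.hypot(P[...,0]-c[0],P[...,1]-c[1]);z=P[...,2]
        m=(d>42)&(d<56)&(z>60)&(z<130);b=(d<50)&(z>112)
        q=P[b];print(n,nm,m.sum(),np.round(np.median(z[m]),1) if m.any() else None,'bulb px',b.sum(),np.median(q,0).round() if b.any() else '')
f=cap('top',sys.argv[1]);P=cloud(f);pans('top',P);g=cap('scene',sys.argv[1]+'s');pans('scene',cloud(g))
for n,y in dict(g1=195,g2=113,g3=32,g4=-54).items():
    m=(abs(P[...,0]-424)<70)&(abs(P[...,1]-y)<40)&(P[...,2]>15)&(P[...,2]<75);p=P[m]
    print(n,len(p),np.median(p,0).round() if len(p) else '')
m=(abs(P[...,0]-478)<90)&(abs(P[...,1]+206)<72)&(P[...,2]>22)&(P[...,2]<80)
k,l,st,c=cv2.connectedComponentsWithStats(m.astype(np.uint8))
for i in range(1,k):
    if st[i,4]>30: print('tray',st[i,4],np.median(P[l==i],0).round())
s=r.sense();print(s['clock'],s['eef_pos'].round(1),s['tcp_rot'].round(3))
E
python3 bal.py b1
```

```text
clock: 9.68
eef_pos: [582.2, -36.0, 129.3]
tcp_rot: [-3.138, -0.0, 1.571]
contact_force: [0.8, -0.7, 0.1]
opening: 1.001
grasp_force: 0.0
clock: 10.68
eef_pos: [434.2, 30.5, 240.0]
tcp_rot: [-3.141, 0.0, 1.57]
contact_force: [-0.5, 0.6, 0.8]
opening: 0.997
grasp_force: 0.0
clock: 11.68
eef_pos: [433.5, 30.9, 240.3]
tcp_rot: [3.142, 0.0, 1.571]
contact_force: [-0.2, 0.2, -0.6]
opening: 0.999
grasp_force: 0.0
top L 326 103.7 bulb px 207 [561. 177. 141.]
top R 325 75.6 bulb px 118 [583. -38. 118.]
scene L 193 104.2 bulb px 206 [549. 164. 136.]
scene R 258 76.0 bulb px 131 [579. -41. 118.]
g1 1 [479. 222.  18.]
g2 1 [480. 117.  16.]
g3 0 
g4 0 
11.775 [433.5  30.9 240.3] [ 3.142 -0.     1.571]
```

Left pan is up (104) and the right pan down (76), so bulb 2 outweighs bulb 1 by more than 8 g. Bulb 1 goes to the tray, gripped along y.

```bash
python3 -m creep '0 0 10.5 0.02 0.018 0 0;0 0 21 0.04 0.036 0 0;0 0 31.5 0.06 0.054 0 0;0 0 42 0.08 0.072 0 0;0 0 52.5 0.1 0.09 0 0;0 0 63 0.12 0.11 0 0;0 0 73.5 0.147 0.128 0 0;0 0 84 0.147 0.128 0 0'; python3 -m creep '0 0 6 0 0 0 0;0 0 6 0 0 0.03 0;0 0 6 0 0 0.03 0'; python3 -c "
from h import *
s=r.sense();print(s['eef_pos'],s['tcp_rot'])
f=cap('wrist','w4')"
```

```text
clock: 12.78
eef_pos: [562.6, 179.5, 240.0]
tcp_rot: [-3.141, -0.0, 0.1]
contact_force: [0.4, 0.2, -0.3]
opening: 0.997
grasp_force: 0.0
clock: 13.15
eef_pos: [560.1, 177.5, 208.4]
tcp_rot: [3.14, 0.004, 0.0]
contact_force: [0.1, 0.1, 1.4]
opening: 1.002
grasp_force: 0.0
[560.07123301 177.46331369 208.36813247] [3.14035375e+00 4.05029500e-03 9.83624501e-05]
```

View pics/w4.png

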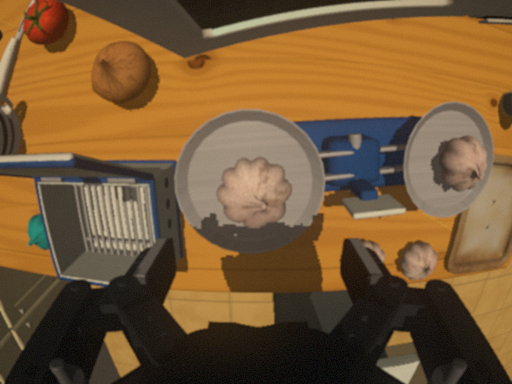

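The wrist view shows bulb 1 in the left pan at (255,191), between the fingers, and bulb 2 in the right pan at (463,163). Gripping bulb 1 now.

```bash
python3 -m creep '0 0 0 0.003 0 0.05 0;0 0 0 0.003 0 0.08 0;0 0 0 0.003 0 0.093 0;0 0 0 0.003 0 0.093 0;0 0 0 0.003 0 0.093 160;0 0 0 0.003 0 0.093 160;0 0 0 0.003 0 0.093 160;0 0 0 0.003 0 0.093 160'; python3 -m creep '0 0 0 0 0 0 160;0 0 0 0 0 0 160;0 0 0 0 0 -0.02 160;0 0 0 0 0 -0.06 160;0 0 0 0 0 -0.11 160;0 0 0 0 0 -0.11 160'; python3 -m creep '0 0 0 -0.017 0.05 0 160;0 0 0 -0.035 0.1 0 160;0 0 0 -0.052 0.15 0 160;0 0 0 -0.07 0.2 0 160;0 0 0 -0.09 0.25 0 160;0 0 0 -0.11 0.3 0 160;0 0 0 -0.137 0.35 0 160;0 0 0 -0.139 0.368 0 160'
```

```text
clock: 14.2
eef_pos: [564.8, 178.0, 117.7]
tcp_rot: [-3.141, -0.001, -0.0]
contact_force: [0.3, 0.8, 0.5]
opening: 0.641
grasp_force: 63.0
clock: 14.95
eef_pos: [566.8, 178.6, 231.4]
tcp_rot: [-3.14, -0.007, -0.0]
contact_force: [-0.0, -0.0, -1.2]
opening: 0.634
grasp_force: 63.3
clock: 15.95
eef_pos: [423.3, -191.8, 226.4]
tcp_rot: [-3.141, 0.002, -0.003]
contact_force: [0.5, 0.4, -0.6]
opening: 0.637
grasp_force: 63.4
```

```bash
python3 -m creep '0 0 0 0 0 0.06 160;0 0 0 0 0 0.12 160;0 0 0 0 0 0.17 160;0 0 0 0 0 0.2 160;0 0 0 0 0 0.207 160;0 0 0 0 0 0.207 160;0 0 0 0 0 0.207 160'; python3 -m creep '0 0 0 0 0 0 100;0 0 0 0 0 0 50;0 0 0 0 0 0 10;0 0 0 0 0 0 0;0 0 0 0 0 -0.06 0;0 0 0 0 0 -0.12 0;0 0 0 0 0 -0.18 0;0 0 0 0 0 -0.22 0'
```

```text
clock: 16.82
eef_pos: [427.6, -190.4, 20.5]
tcp_rot: [3.14, -0.003, 0.0]
contact_force: [2.5, -0.1, 5.4]
opening: 0.633
grasp_force: 61.8
clock: 17.82
eef_pos: [425.9, -190.3, 243.1]
tcp_rot: [3.141, -0.002, -0.0]
contact_force: [1.0, -0.6, -0.4]
opening: 0.999
grasp_force: 0.0
```

```bash
python3 -m creep '0 0 -10.5 0 -0.03 0 0;0 0 -21 0 -0.06 0 0;0 0 -31.5 0 -0.09 0 0;0 0 -42 0 -0.12 0 0;0 0 -52.5 0 -0.15 0 0;0 0 -63 0 -0.18 0 0;0 0 -73.5 0.002 -0.21 0 0;0 0 -84 0.003 -0.222 0 0'; python3 -m creep '0 0 -6 0 0 0 0;0 0 -6 0 0 0.05 0;0 0 -6 0 0 0.05 0'; python3 -c "
from h import *
s=r.sense();print(s['eef_pos'],s['tcp_rot'])
f=cap('wrist','w5')"; python3 bal.py b2|grep -v g[34]
```

```text
clock: 18.82
eef_pos: [428.2, 33.2, 240.1]
tcp_rot: [-3.141, -0.0, 1.473]
contact_force: [-0.0, -0.1, 0.4]
opening: 0.999
grasp_force: 0.0
clock: 19.2
eef_pos: [425.7, 31.8, 187.9]
tcp_rot: [-3.135, 0.0, 1.571]
contact_force: [-0.4, 0.1, -0.3]
opening: 1.001
grasp_force: 0.0
[425.74730765  31.78508319 187.89417858] [-3.13489643e+00  4.26054950e-04  1.57065424e+00]
top L 332 103.9 bulb px 8 [559. 180. 114.]
top R 322 75.3 bulb px 106 [583. -36. 119.]
scene L 209 104.1 bulb px 0 
scene R 251 75.9 bulb px 120 [579. -41. 118.]
g1 1 [367. 172.  15.]
g2 40 [424.  99.  35.]
tray 185 [ 423. -189.   47.]
19.35 [429.1  31.9 191.4] [ 3.141 -0.     1.57 ]
```

View pics/w5.png

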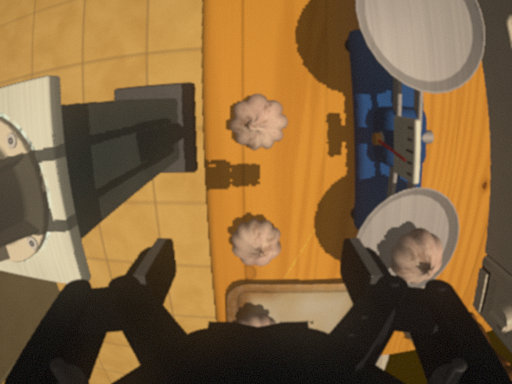

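Bulb 3, at (257,122), has been knocked to about y=82; bulb 4 is still at (256,241), y≈-50. I'm correcting by 50 mm in y, then checking in the wrist camera without viewing the picture.

```bash
python3 -m creep '0 0 0 0.04 0 0 0;0 0 0 0.05 0 0.03 0;0 0 0 0.05 0 0.06 0;0 0 0 0.05 0 0.06 0;0 0 0 0.05 0 0.06 0'; python3 -c "
from h import *
s=r.sense();print(s['eef_pos'],s['tcp_rot'])
f=cap('wrist','w6');K=f['K'];T=f['world_from_camera']
def ray(u,v,z):
    d=np.array([(u-K[0,2])/K[0,0],(v-K[1,2])/K[0,0]]);t=np.hypot(*d);d=d/t*np.sin(t)
    w=T[:3,:3]@np.array([d[0],-d[1],-np.cos(t)]);return T[:3,3]+w*(z-T[2,3])/w[2]
h=cv2.cvtColor(f['img'],cv2.COLOR_RGB2HSV)
m=((h[...,1]<110)&(h[...,2]>40)).astype(np.uint8);m[:, :215]=0;m[:,310:]=0;m[:60]=0;m[290:]=0
k,l,st,c=cv2.connectedComponentsWithStats(m)
for i in range(1,k):
    if st[i,4]>300: print(st[i],c[i],ray(*c[i],32))
"
```

```text
clock: 19.98
eef_pos: [429.7, 81.9, 131.9]
tcp_rot: [3.14, -0.0, 1.57]
contact_force: [-0.7, -0.2, 0.3]
opening: 1.002
grasp_force: 0.0
[429.65635135  81.94062952 131.85441695] [ 3.13969406e+00 -3.49796869e-04  1.57033810e+00]
[ 220  152   66   63 2699] [253.14820304 182.47128566] [426.2332799   87.33688386  32.        ]
```

```bash
python3 -m creep '0 0 0 0.003 -0.002 0.05 0; 0 0 0 0.003 -0.002 0.1 0; 0 0 0 0.003 -0.002 0.121 0; 0 0 0 0.003 -0.002 0.121 0; 0 0 0 0.003 -0.002 0.121 160;0 0 0 0.003 -0.002 0.121 160;0 0 0 0.003 -0.002 0.121 160;0 0 0 0.003 -0.002 0.121 160'; python3 -m creep '0 0 0 0 0 0 160;0 0 0 0 0 0 160;0 0 0 0 0 0 160;0 0 0 0 0 -0.06 160;0 0 0 0 0 -0.12 160;0 0 0 0 0 -0.18 160;0 0 0 0 0 -0.18 160'; python3 -m creep '0 0 0 0.03 0.04 0 160;0 0 0 0.06 0.08 0 160;0 0 0 0.085 0.12 0 160;0 0 0 0.098 0.136 0 160;0 0 0 0.098 0.136 0.04 160;0 0 0 0.098 0.136 0.06 160;0 0 0 0.098 0.136 0.06 160'
```

```text
clock: 21.02
eef_pos: [427.9, 85.1, 11.4]
tcp_rot: [3.139, -0.001, 1.57]
contact_force: [-4.3, -1.9, 19.7]
opening: 0.639
grasp_force: 59.1
clock: 21.9
eef_pos: [429.7, 85.5, 194.9]
tcp_rot: [3.131, -0.002, 1.571]
contact_force: [0.6, 0.1, -0.9]
opening: 0.639
grasp_force: 64.1
clock: 22.78
eef_pos: [560.9, 182.4, 127.6]
tcp_rot: [-3.138, 0.001, 1.571]
contact_force: [0.2, 0.5, 0.5]
opening: 0.637
grasp_force: 64.0
```

```bash
python3 -m creep '0 0 0 0.001 0.001 0.012 160;0 0 0 0.001 0.001 0.02 160; 0 0 0 0.001 0.001 0.027 160;0 0 0 0.001 0.001 0.027 160; 0 0 0 0.001 0.001 0.027 80; 0 0 0 0.001 0.001 0.027 30; 0 0 0 0 0.001 0.025 0; 0 0 0 0 0.001 0 0'; python3 -m creep '0 0 0 0 0 -0.05 0;0 0 0 -0.02 -0.03 -0.1 0;0 0 0 -0.07 -0.07 -0.11 0;0 0 0 -0.12 -0.1 -0.11 0;0 0 0 -0.17 -0.14 -0.11 0;0 0 0 -0.22 -0.14 -0.11 0;0 0 0 -0.236 -0.14 -0.11 0;0 0 0 -0.236 -0.14 -0.11 0'; python3 -m creep '0 0 0 0 0 0 0;0 0 0 0 0 0 0;0 0 0 0 0 0 0;0 0 0 0 0 0 0;0 0 0 0 0 0 0;0 0 0 0 0 0 0;0 0 0 0 0 0.04 0;0 0 0 0 0 0.04 0';python3 bal.py b3
cat > wr.py <<'E'
from h import *
f=cap('wrist','wr');K=f['K'];T=f['world_from_camera']
def ray(u,v,z):
    d=np.array([(u-K[0,2])/K[0,0],(v-K[1,2])/K[0,0]]);t=np.hypot(*d);d=d/t*np.sin(t)
    w=T[:3,:3]@np.array([d[0],-d[1],-np.cos(t)]);return T[:3,3]+w*(z-T[2,3])/w[2]
h=cv2.cvtColor(f['img'],cv2.COLOR_RGB2HSV)
m=((h[...,1]<110)&(h[...,2]>40)).astype(np.uint8);m[:, :215]=0;m[:,310:]=0;m[:60]=0;m[290:]=0
k,l,st,c=cv2.connectedComponentsWithStats(m)
for i in range(1,k):
    if st[i,4]>300: print(st[i],c[i],ray(*c[i],32))
E
python3 wr.py
```

```text
clock: 23.78
eef_pos: [562.4, 182.4, 128.3]
tcp_rot: [-3.139, 0.001, 1.571]
contact_force: [1.2, -0.8, -0.3]
opening: 0.999
grasp_force: 0.0
clock: 24.78
eef_pos: [423.7, -53.7, 239.5]
tcp_rot: [3.141, -0.0, 1.568]
contact_force: [0.1, -0.1, -0.5]
opening: 0.999
grasp_force: 0.0
clock: 25.78
eef_pos: [421.6, -52.9, 197.5]
tcp_rot: [-3.137, -0.001, 1.571]
contact_force: [-0.4, 0.3, 0.3]
opening: 1.0
grasp_force: 0.0
top L 327 103.4 bulb px 207 [561. 177. 142.]
top R 319 75.2 bulb px 114 [583. -38. 118.]
scene L 55 103.4 bulb px 0 
scene R 256 75.9 bulb px 123 [578. -41. 118.]
g1 1 [445. 214.  15.]
g2 0 
g3 1 [403.  -8.  15.]
g4 0 
25.875 [423.5 -53.1 199.8] [-3.141 -0.     1.571]
[ 232  144   50   49 1700] [257.20117647 166.99470588] [423.20505243 -50.08903586  32.        ]
[ 234  232   76   58 3361] [276.71258554 265.67212139] [ 447.05900218 -172.9435512    32.        ]
```

Bulb 2 also outweighs bulb 3 (L 103.4, R 75.2). Bulb 3 goes to the tray.

```bash
python3 -m creep '0 0 10.5 0.01 0 -0.04 0;0 0 21 0.05 0.03 -0.04 0;0 0 31.5 0.09 0.05 -0.04 0;0 0 42 0.13 0.07 -0.04 0;0 0 52.5 0.16 0.09 -0.04 0;0 0 63 0.19 0.11 -0.04 0;0 0 73.5 0.22 0.13 -0.04 0;0 0 84 0.231 0.14 -0.04 0'; python3 -m creep '0 0 6 0 0 0 0;0 0 6 0 0 0.06 0;0 0 6 0 0 0.1 0;0 0 6 0 0 0.125 0;0 0 6 0 0 0.125 0;0 0 6 0 0 0.125 160;0 0 6 0 0 0.125 160;0 0 6 0 0 0.125 160'; python3 -m creep '0 0 0 0 0 0 160;0 0 0 0 0 0 160;0 0 0 0 0 -0.02 160;0 0 0 0 0 -0.06 160;0 0 0 0 0 -0.11 160;0 0 0 0 0 -0.11 160'
```

```text
clock: 26.92
eef_pos: [565.0, 179.8, 240.8]
tcp_rot: [-3.141, -0.002, 0.1]
contact_force: [0.7, -0.2, 0.5]
opening: 0.996
grasp_force: 0.0
clock: 27.92
eef_pos: [564.3, 178.1, 115.5]
tcp_rot: [-3.141, -0.002, -0.0]
contact_force: [0.8, -0.3, -0.0]
opening: 0.625
grasp_force: 62.7
clock: 28.68
eef_pos: [565.7, 178.6, 228.3]
tcp_rot: [-3.14, -0.007, -0.0]
contact_force: [-0.2, 0.0, 0.2]
opening: 0.621
grasp_force: 63.1
```

```bash
python3 -m creep '0 0 0 -0.005 0.05 0 160;0 0 0 -0.01 0.1 0 160;0 0 0 -0.015 0.15 0 160;0 0 0 -0.02 0.2 0 160;0 0 0 -0.025 0.25 0 160;0 0 0 -0.03 0.3 0 160;0 0 0 -0.035 0.35 0 160;0 0 0 -0.035 0.37 0 160';  python3 -m creep '0 0 0 0 0 0.06 160;0 0 0 0 0 0.12 160;0 0 0 0 0 0.17 160;0 0 0 0 0 0.2 160;0 0 0 0 0 0.207 160;0 0 0 0 0 0.207 160;0 0 0 0 0 0.207 160'; python3 -m creep '0 0 0 0 0 0 100;0 0 0 0 0 0 50;0 0 0 0 0 0 10;0 0 0 0 0 0 0;0 0 0 0 0 -0.06 0;0 0 0 0 0 -0.12 0;0 0 0 0 0 -0.18 0;0 0 0 0 0 -0.22 0'
```

```text
clock: 29.68
eef_pos: [527.4, -194.2, 223.0]
tcp_rot: [-3.141, 0.002, -0.002]
contact_force: [0.0, -0.5, -0.3]
opening: 0.622
grasp_force: 63.2
clock: 30.55
eef_pos: [528.4, -191.5, 17.0]
tcp_rot: [-3.141, 0.001, 0.0]
contact_force: [-0.5, -0.3, -0.9]
opening: 0.625
grasp_force: 66.5
clock: 31.55
eef_pos: [529.1, -192.4, 240.5]
tcp_rot: [3.141, -0.003, -0.0]
contact_force: [0.7, 0.4, -0.0]
opening: 1.0
grasp_force: 0.0
```

Now bulb 4, near (423,-52).

```bash
python3 -m creep '0 0 -10.5 -0.015 -0.02 0 0;0 0 -21 -0.03 -0.04 0 0;0 0 -31.5 -0.045 -0.06 0 0;0 0 -42 -0.06 -0.08 0 0;0 0 -52.5 -0.075 -0.1 0 0;0 0 -63 -0.09 -0.12 0 0;0 0 -73.5 -0.105 -0.14 0 0;0 0 -84 -0.106 -0.14 0 0'; python3 -m creep '0 0 -6 0 0 0.03 0;0 0 -6 0 0 0.06 0;0 0 -6 0 0 0.1 0;0 0 -6 0 0 0.1 0';python3 bal.py b4|egrep -v 'g[1234]|scene'; python3 wr.py
```

```text
clock: 32.55
eef_pos: [421.4, -51.1, 237.3]
tcp_rot: [-3.141, -0.0, 1.473]
contact_force: [0.4, -0.7, -0.9]
opening: 1.0
grasp_force: 0.0
clock: 33.05
eef_pos: [420.3, -51.8, 135.5]
tcp_rot: [-3.136, -0.001, 1.571]
contact_force: [-0.6, 0.2, 0.2]
opening: 1.001
grasp_force: 0.0
top L 329 103.7 bulb px 18 [556. 178. 113.]
top R 321 75.4 bulb px 110 [582. -36. 119.]
tray 180 [ 525. -191.   42.]
tray 66 [ 423. -204.   48.]
33.15 [422.8 -52.2 138. ] [-3.141 -0.     1.571]
[ 227  155   62   61 2453] [256.40807175 183.47655932] [421.87641973 -49.48917855  32.        ]
[ 247  259   63   31 1354] [283.07090103 277.43353028] [ 448.50331474 -147.38404116   32.        ]
```

```bash
python3 -m creep '0 0 0 0.001 0 0.05 0; 0 0 0 0.001 0 0.1 0; 0 0 0 0.001 0 0.127 0; 0 0 0 0.001 0 0.127 0; 0 0 0 0.001 0 0.127 160;0 0 0 0.001 0 0.127 160;0 0 0 0.001 0 0.127 160;0 0 0 0.001 0 0.127 160'; python3 -m creep '0 0 0 0 0 0 160;0 0 0 0 0 0 160;0 0 0 0 0 0 160;0 0 0 0 0 -0.06 160;0 0 0 0 0 -0.12 160;0 0 0 0 0 -0.18 160;0 0 0 0 0 -0.18 160'; python3 -m creep '0 0 0 0.04 0.025 0 160;0 0 0 0.08 0.05 0 160;0 0 0 0.12 0.075 0 160;0 0 0 0.16 0.1 0 160;0 0 0 0.2 0.125 0 160;0 0 0 0.234 0.14 0 160;0 0 0 0.234 0.14 0.04 160;0 0 0 0.234 0.14 0.06 160'
```

```text
clock: 34.2
eef_pos: [423.9, -51.3, 12.4]
tcp_rot: [3.138, 0.0, 1.571]
contact_force: [-3.1, -0.4, 17.7]
opening: 0.631
grasp_force: 59.5
clock: 35.08
eef_pos: [425.8, -51.5, 196.0]
tcp_rot: [3.131, 0.001, 1.571]
contact_force: [0.2, 0.6, 0.3]
opening: 0.628
grasp_force: 65.0
clock: 36.08
eef_pos: [561.2, 183.1, 128.4]
tcp_rot: [-3.139, 0.001, 1.572]
contact_force: [-0.5, -0.5, -1.4]
opening: 0.625
grasp_force: 64.9
```

```bash
python3 -m creep '0 0 0 0.001 0.001 0.012 160;0 0 0 0.001 0.001 0.02 160; 0 0 0 0.001 0.001 0.027 160;0 0 0 0.001 0.001 0.027 160; 0 0 0 0.001 0.001 0.027 80; 0 0 0 0.001 0.001 0.027 30; 0 0 0 0 0.001 0.025 0; 0 0 0 0 0.001 0 0'; python3 -m creep '0 0 0 0 0 -0.05 0;0 0 0 -0.03 -0.03 -0.1 0;0 0 0 -0.05 -0.08 -0.11 0;0 0 0 -0.07 -0.13 -0.11 0;0 0 0 -0.1 -0.14 -0.11 0;0 0 0 -0.1 -0.14 -0.11 0;0 0 0 -0.1 -0.14 -0.11 0;0 0 0 -0.1 -0.14 -0.11 0'; python3 -m creep '0 0 0 0 0 0 0;0 0 0 0 0 0 0;0 0 0 0 0 0 0;0 0 0 0 0 0 0;0 0 0 0 0 0 0;0 0 0 0 0 0 0;0 0 0 0 0 0 0;0 0 0 0 0 0 0';python3 bal.py b5
```

```text
clock: 37.08
eef_pos: [562.3, 182.4, 129.3]
tcp_rot: [-3.139, 0.001, 1.571]
contact_force: [1.0, -0.2, 0.7]
opening: 1.001
grasp_force: 0.0
clock: 38.08
eef_pos: [424.1, 83.5, 240.3]
tcp_rot: [3.141, -0.0, 1.571]
contact_force: [0.3, 0.3, -1.1]
opening: 1.002
grasp_force: 0.0
clock: 39.08
eef_pos: [423.5, 82.9, 240.3]
tcp_rot: [-3.142, -0.0, 1.571]
contact_force: [0.2, 0.5, 0.3]
opening: 1.002
grasp_force: 0.0
top L 329 104.1 bulb px 206 [562. 177. 142.]
top R 322 74.3 bulb px 117 [584. -37. 117.]
scene L 191 104.4 bulb px 242 [555. 166. 138.]
scene R 251 75.9 bulb px 125 [579. -41. 118.]
g1 0 
g2 0 
g3 0 
g4 0 
tray 180 [ 526. -191.   42.]
tray 187 [ 423. -189.   46.]
39.175 [423.6  82.9 240.3] [ 3.142 -0.     1.571]
```

Bulb 2 wins again, so it is the heaviest. Bulb 4 goes to the middle of the tray.

```bash
python3 -m creep '0 0 10.5 0.01 0.02 0 0;0 0 21 0.02 0.04 0 0;0 0 31.5 0.035 0.06 0 0;0 0 42 0.05 0.08 0 0;0 0 52.5 0.065 0.1 0 0;0 0 63 0.08 0.12 0 0;0 0 73.5 0.096 0.141 0 0;0 0 84 0.096 0.141 0 0'; python3 -m creep '0 0 6 0 0 0 0;0 0 6 0 0 0.06 0;0 0 6 0 0 0.1 0;0 0 6 0 0 0.125 0;0 0 6 0 0 0.125 0;0 0 6 0 0 0.125 160;0 0 6 0 0 0.125 160;0 0 6 0 0 0.125 160'; python3 -m creep '0 0 0 0 0 0 160;0 0 0 0 0 0 160;0 0 0 0 0 -0.02 160;0 0 0 0 0 -0.06 160;0 0 0 0 0 -0.11 160;0 0 0 0 0 -0.11 160'
```

```text
clock: 40.17
eef_pos: [565.8, 179.9, 240.0]
tcp_rot: [-3.141, -0.0, 0.099]
contact_force: [0.2, 0.3, 0.3]
opening: 1.006
grasp_force: 0.0
clock: 41.18
eef_pos: [565.3, 179.1, 116.4]
tcp_rot: [-3.141, -0.002, -0.0]
contact_force: [-0.1, -0.6, 0.3]
opening: 0.624
grasp_force: 62.7
clock: 41.92
eef_pos: [566.7, 179.6, 229.4]
tcp_rot: [-3.14, -0.007, -0.0]
contact_force: [-0.8, 0.1, -0.6]
opening: 0.623
grasp_force: 63.0
```

```bash
python3 -m creep '0 0 0 -0.012 0.055 0 160;0 0 0 -0.024 0.11 0 160;0 0 0 -0.036 0.165 0 160;0 0 0 -0.048 0.22 0 160;0 0 0 -0.06 0.275 0 160;0 0 0 -0.072 0.33 0 160;0 0 0 -0.084 0.385 0 160;0 0 0 -0.089 0.407 0 160';  python3 -m creep '0 0 0 0 0 0.06 160;0 0 0 0 0 0.12 160;0 0 0 0 0 0.12 160;0 0 0 0 0 0.12 160'; python3 wr.py
```

```text
clock: 42.92
eef_pos: [474.1, -230.5, 224.3]
tcp_rot: [-3.141, 0.001, -0.002]
contact_force: [0.1, 0.0, -0.1]
opening: 0.624
grasp_force: 63.1
clock: 43.42
eef_pos: [476.2, -228.3, 106.5]
tcp_rot: [3.141, -0.001, 0.0]
contact_force: [0.8, 0.1, -0.4]
opening: 0.619
grasp_force: 63.5
[  215    93    95   197 14675] [254.27563884 202.1274276 ] [ 472.95535716 -225.59319776   32.        ]
```

View pics/wr.png

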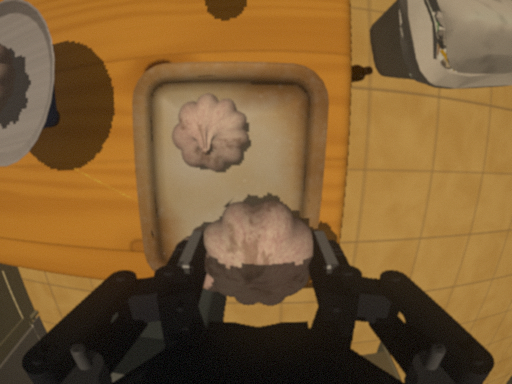

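The wrist view shows bulb 3 on the tray at (210,133) and the held bulb 4 at (258,248), with clear space below it. I'm lowering bulb 4 between the two bulbs on the tray.

```bash
python3 -m creep '0 0 0 0 0 0.04 160;0 0 0 0 0 0.07 160;0 0 0 0 0 0.085 160;0 0 0 0 0 0.088 160;0 0 0 0 0 0.088 160'; python3 -m creep '0 0 0 0 0 0 100;0 0 0 0 0 0 50;0 0 0 0 0 0 20;0 0 0 0 0 0 20;0 0 0 0 0 -0.06 10;0 0 0 0 0 -0.12 0;0 0 0 0 0 -0.18 0;0 0 0 0 0 -0.22 0'
```

```text
clock: 44.1
eef_pos: [476.4, -228.5, 18.4]
tcp_rot: [3.141, -0.002, -0.0]
contact_force: [-0.3, -0.6, -0.1]
opening: 0.622
grasp_force: 63.5
clock: 45.1
eef_pos: [476.0, -228.4, 240.4]
tcp_rot: [3.14, -0.003, -0.0]
contact_force: [1.8, -0.4, 0.2]
opening: 0.997
grasp_force: 0.0
```

```bash
python3 -m creep '0 0 0 0.025 -0.05 0 0;0 0 0 0.05 -0.1 0 0;0 0 0 0.08 -0.15 0 0;0 0 0 0.109 -0.193 0.05 0;0 0 0 0.109 -0.193 0.08 0;0 0 0 0.109 -0.193 0.08 0'; python3 bal.py b6; python3 -c "
from h import *
f=cap('wrist','w8');P=0;print(f['world_from_camera'][:3,3])"
```

```text
clock: 45.85
eef_pos: [582.4, -34.3, 154.6]
tcp_rot: [-3.141, 0.006, 0.001]
contact_force: [-0.6, -0.6, -0.3]
opening: 1.003
grasp_force: 0.0
top L 331 103.4 bulb px 13 [586. 189. 113.]
top R 115 76.0 bulb px 1057 [576. -35. 534.]
scene L 240 104.4 bulb px 0 
scene R 253 75.8 bulb px 2537 [567. -61. 352.]
g1 2 [435. 169.  16.]
g2 0 
g3 1 [462.  49.  15.]
g4 0 
tray 138 [ 526. -196.   43.]
tray 181 [ 474. -227.   42.]
tray 147 [ 419. -193.   49.]
45.95 [584.5 -35.5 158. ] [ 3.141  0.    -0.   ]
[659.76078527 -35.19070806 300.91900173]
```

View pics/w8.png

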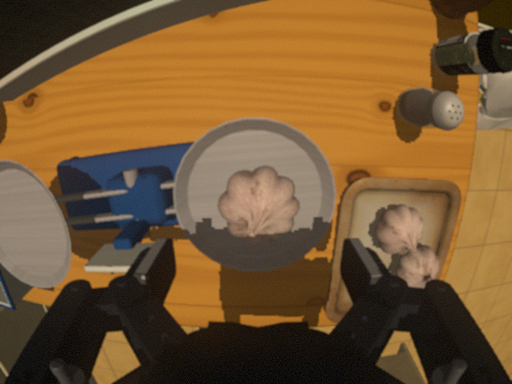

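The wrist view shows bulb 2 in the right pan at (259,200), ready to grip; the salt shaker at (430,108) is well clear. I'm gripping the bulb and also measuring the keeper rim.

```bash
python3 -m creep '0 0 0 0.003 0 0.04 0;0 0 0 0.003 0 0.07 0;0 0 0 0.003 0 0.07 0;0 0 0 0.003 0 0.07 160;0 0 0 0.003 0 0.07 160;0 0 0 0.003 0 0.07 160;0 0 0 0.003 0 0.07 160'; python3 -m creep '0 0 0 0 0 0 160;0 0 0 0 0 -0.03 160;0 0 0 0 0 -0.08 160;0 0 0 0 0 -0.13 160;0 0 0 0 0 -0.15 160;0 0 0 0 0 -0.15 160';  python3 -c "
from h import *
P=cloud(dict(np.load('top1.npz')))
m=(P[...,2]>78)&(P[...,2]<98)&(P[...,0]>400)&(P[...,0]<590)&(P[...,1]>260)&(P[...,1]<450)
p=P[m];print(len(p));print(np.histogram(p[:,0],np.arange(400,591,10)));print(np.histogram(p[:,1],np.arange(260,451,10)))
rc=cv2.minAreaRect(p[:,:2].astype(np.float32));print(rc)
m=(P[...,2]>110)&(P[...,0]>540)&(P[...,0]<640)&(P[...,1]>260)&(P[...,1]<450)&(P[...,2]<270)
p=P[m];
for a in range(110,260,20):
  q=p[(p[:,2]>a)&(p[:,2]<a+20)];print(a,len(q),np.median(q,0).round() if len(q) else '',q[:,1].min().round() if len(q) else '',q[:,1].max().round() if len(q) else '')
"
```

```text
clock: 46.88
eef_pos: [589.0, -35.5, 90.1]
tcp_rot: [3.141, -0.004, 0.0]
contact_force: [-3.0, -2.5, 11.1]
opening: 0.647
grasp_force: 60.9
clock: 47.62
eef_pos: [588.8, -35.2, 240.2]
tcp_rot: [3.141, -0.005, -0.0]
contact_force: [0.1, -0.1, -0.3]
opening: 0.647
grasp_force: 63.5
416
(array([  0,   2,  10,  94,  13,  10,  13,  11,  15,  14,  15,  13,  14,
        11,  11,  50, 108,  12,   0]), array([400, 410, 420, 430, 440, 450, 460, 470, 480, 490, 500, 510, 520,
       530, 540, 550, 560, 570, 580, 590]))
(array([ 0, 40, 57, 18, 21, 13, 15, 16, 16, 15, 18, 19, 14, 19, 20, 17, 76,
       22,  0]), array([260, 270, 280, 290, 300, 310, 320, 330, 340, 350, 360, 370, 380,
       390, 400, 410, 420, 430, 440, 450]))
((492.2183837890625, 354.9600830078125), (158.13165283203125, 158.1129608154297), 89.08914184570312)
110 106 [577. 344. 122.] 274.0 430.0
130 115 [584. 358. 140.] 273.0 430.0
150 109 [590. 348. 158.] 274.0 431.0
170 97 [597. 342. 179.] 273.0 432.0
190 112 [604. 334. 199.] 274.0 429.0
210 83 [610. 340. 215.] 273.0 429.0
230 65 [604. 353. 244.] 340.0 364.0
250 14 [587. 353. 252.] 341.0 362.0
```

```bash
python3 -m creep '0 0 0 -0.02 -0.05 0 160;0 0 0 -0.04 -0.1 0 160;0 0 0 -0.06 -0.15 0 160;0 0 0 -0.08 -0.2 0 160;0 0 0 -0.089 -0.25 0 160;0 0 0 -0.089 -0.3 0 160;0 0 0 -0.089 -0.35 0 160;0 0 0 -0.089 -0.388 0 160'; python3 -m creep '0 0 0 0 0 0.05 160;0 0 0 0 0 0.08 160;0 0 0 0 0 0.08 160;0 0 0 0 0 0.08 160'; python3 -c "
from h import *
print(r.sense()['eef_pos'])
f=cap('wrist','w9')"
```

```text
clock: 48.62
eef_pos: [497.7, 354.6, 236.0]
tcp_rot: [3.141, 0.001, 0.001]
contact_force: [0.2, -0.9, -1.2]
opening: 0.645
grasp_force: 63.6
clock: 49.12
eef_pos: [498.9, 353.1, 158.0]
tcp_rot: [-3.141, -0.001, -0.0]
contact_force: [0.2, -0.7, -0.6]
opening: 0.649
grasp_force: 63.7
[498.93250842 353.05413889 157.97837311]
```

View pics/w9.png

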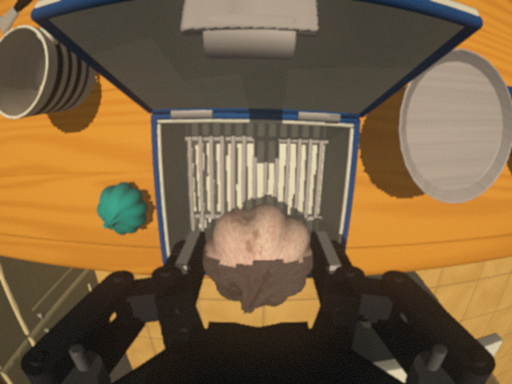

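The wrist view shows bulb 2, at (258,250), centred over the keeper's opening (u 155–360), with the lid leaning back behind it. I'm lowering it slightly forward of centre to keep the camera off the lid.

```bash
python3 -m creep '0 0 0 -0.012 0 0.03 160;0 0 0 -0.012 0 0.06 160;0 0 0 -0.012 0 0.09 160;0 0 0 -0.012 0 0.11 160;0 0 0 -0.012 0 0.119 160;0 0 0 -0.012 0 0.119 160;0 0 0 -0.012 0 0.119 160'; python3 -m creep '0 0 0 0 0 0 100;0 0 0 0 0 0 50;0 0 0 0 0 0 15;0 0 0 0 0 0 15;0 0 0 0 0 -0.05 15;0 0 0 0 0 -0.1 15;0 0 0 0 0 -0.15 10;0 0 0 0 0 -0.18 0'
```

```text
clock: 50.05
eef_pos: [487.2, 353.4, 39.1]
tcp_rot: [-3.141, -0.001, -0.0]
contact_force: [-0.3, -0.1, -0.2]
opening: 0.642
grasp_force: 63.7
clock: 51.05
eef_pos: [487.2, 353.4, 221.2]
tcp_rot: [-3.14, -0.002, -0.0]
contact_force: [0.0, -0.1, -1.0]
opening: 1.007
grasp_force: 0.0
```

```bash
python3 -c "
from h import *
P=cloud(dict(np.load('top1.npz')))
for x in range(620,860,20):
  row=[]
  for y in range(240,461,20):
    m=(abs(P[...,0]-x)<10)&(abs(P[...,1]-y)<10);z=P[...,2][m];row.append(int(z.max()) if len(z) else -9)
  print(x,row)
s=r.sense();print(s['qpos'])
"
```

```text
620 [9, 5, 218, 219, 214, 245, 244, 218, 219, 224, -9, 6]
640 [12, 5, 10, 37, 54, 60, 48, -1, 0, 2, 7, 2]
660 [11, 12, 9, 62, 78, 63, 61, 5, 9, 10, 8, 9]
680 [342, 341, 12, 55, 72, 77, 54, 9, 8, 9, 12, 10]
700 [341, 342, 11, 46, 58, 58, 49, 6, 7, 8, 8, 9]
720 [340, 341, 6, 10, 5, 7, 8, 5, 5, 11, 43, 30]
740 [341, 340, 337, 13, 9, 10, 10, 7, 10, 55, 57, 58]
760 [756, 751, 755, 755, 753, 754, 754, 755, 755, 754, 754, 755]
780 [755, 754, 756, 753, 755, 754, 756, 753, 755, 752, 756, 756]
800 [713, 711, 710, 710, 709, 710, 711, 709, 711, 711, 715, 709]
820 [700, 700, 703, 703, 701, 701, 702, 702, 703, 702, 701, 702]
840 [700, 701, 702, 703, 700, 702, 699, 704, 701, 700, 702, 701]
[6.25030289e-01 3.25405076e-01 1.69713985e+00 3.93561023e-05
 1.11597791e+00 2.19590061e+00]
```

```bash
python3 -m creep '0 0 -10.5 0 0 -0.03 0;0 0 -21 0 0 -0.06 50;0 0 -31.5 0 0 -0.09 150;0 0 -42 0 0 -0.12 255;0 0 -52.5 0 0 -0.12 255;0 0 -63 0 0 -0.12 255;0 0 -73.5 0 0 -0.12 255;0 0 -84 0 0 -0.12 255' 20; python3 -m creep '0 0 -6 0 0 0 255;0 0 -6 0 0 0 255'; python3 -m creep '0 0 0 0 0.05 0 255;0 0 0 0 0.1 0 255;0 0 0 0 0.15 0 255;0 0 0 0 0.178 0 255;0 0 0 0 0.178 0.05 255;0 0 0 0 0.178 0.1 255;0 0 0 0 0.178 0.14 255;0 0 0 0 0.178 0.14 255'; python3 -c "
from h import *
s=r.sense();print(s['eef_pos'],s['tcp_rot'])
P=cloud(cap('top'));m=(abs(P[...,0]-495)<50)&(abs(P[...,1]-353)<55)&(P[...,2]>40)&(P[...,2]<80);print(m.sum(),np.median(P[m],0).round())
cap('scene','s9')"
```

```text
clock: 52.05
eef_pos: [486.4, 352.8, 338.2]
tcp_rot: [-3.141, 0.0, 1.472]
contact_force: [0.1, -0.1, 0.2]
opening: -0.002
grasp_force: 0.0
clock: 52.3
eef_pos: [486.4, 352.8, 338.2]
tcp_rot: [-3.141, 0.0, 1.57]
contact_force: [0.2, -0.3, 0.2]
opening: -0.001
grasp_force: 0.0
clock: 53.3
eef_pos: [662.5, 351.8, 194.3]
tcp_rot: [-3.135, 0.003, 1.569]
contact_force: [-0.3, -1.1, 0.6]
opening: -0.005
grasp_force: 0.0
[662.49658315 351.77544619 194.32662302] [-3.1353235   0.00331525  1.56857311]
0 [nan nan nan]
  return _methods._mean(a, axis=axis, dtype=dtype,
  ret = um.true_divide(
```

View pics/s9.png

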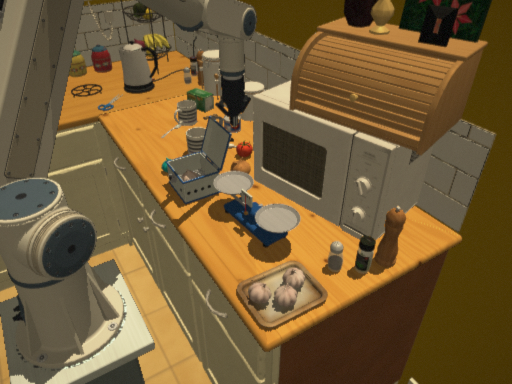

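The scene view shows three bulbs in the tray near (275,288), both pans empty, the bulb in the keeper near (197,172), and the closed gripper behind the lid. I'm swinging the lid over.

```bash
python3 -m creep '0 0 0 0 -0.03 0 255;0 0 0 0 -0.05 0 255;0 0 0 0 -0.065 0 255;0 0 0 0 -0.08 0 255;0 0 0 0 -0.095 0 255;0 0 0 0 -0.11 0 255;0 0 0 0 -0.125 0 255;0 0 0 0 -0.14 0 255'; python3 -c "
from h import *
s=r.sense();print(s['eef_pos'],s['contact_force'])
P=cloud(cap('scene','s10'));m=(P[...,1]>270)&(P[...,1]<330)&(P[...,0]>420)&(P[...,0]<640)&(P[...,2]>110)&(P[...,2]<260);p=P[m]
for a in range(110,260,20):
  q=p[(p[:,2]>a)&(p[:,2]<a+20)];print(a,len(q),np.median(q,0).round() if len(q) else '')
"
```

```text
clock: 54.4
eef_pos: [524.2, 353.1, 199.2]
tcp_rot: [3.14, -0.001, 1.57]
contact_force: [0.1, -0.2, -0.3]
opening: -0.0
grasp_force: 0.5
[524.1986946  353.10745044 199.23602388] [ 0.14727733 -0.16039865 -0.2715887 ]
110 17 [550. 280. 117.]
130 20 [539. 281. 138.]
150 20 [530. 281. 162.]
170 18 [518. 280. 181.]
190 26 [506. 282. 205.]
210 17 [505. 302. 212.]
230 0 
250 0
```

```bash
python3 -m creep '0 0 0 0 -0.013 0.014 255;0 0 0 0 -0.026 0.029 255;0 0 0 0 -0.036 0.043 255;0 0 0 0 -0.046 0.056 255;0 0 0 0 -0.053 0.07 255;0 0 0 0 -0.06 0.083 255;0 0 0 0 -0.066 0.09 255;0 0 0 0 -0.068 0.094 255'; python3 -m creep '0 0 0 0 -0.008 0.002 255;0 0 0 0 -0.012 0.004 255;0 0 0 0 -0.014 0.006 255; 0 0 0 0 -0.014 0.008 255'
```

```text
clock: 55.45
eef_pos: [456.1, 352.8, 103.8]
tcp_rot: [-3.141, 0.0, 1.571]
contact_force: [1.0, -0.9, 2.6]
opening: 0.001
grasp_force: 1.4
clock: 55.95
eef_pos: [445.8, 354.7, 98.8]
tcp_rot: [3.135, -0.004, 1.571]
contact_force: [5.7, 0.2, 8.4]
opening: -0.004
grasp_force: 4.2
```

```bash
python3 -m creep '0 0 0 0 0 0.002 255;0 0 0 0 0 0.004 255;0 0 0 0 0 0.005 255'; python3 -m creep '0 0 0 0 0 0.001 255;0 0 0 0 0 0.001 255'
```

```text
clock: 56.32
eef_pos: [444.5, 354.3, 95.1]
tcp_rot: [3.137, -0.003, 1.571]
contact_force: [-4.9, -5.7, 41.5]
opening: 0.0
grasp_force: 20.8
clock: 56.58
eef_pos: [444.5, 354.3, 95.0]
tcp_rot: [3.137, -0.003, 1.571]
contact_force: [-6.4, -6.1, 42.8]
opening: 0.001
grasp_force: 21.9
```

```bash
python3 -m creep '0 0 0 0 0 -0.03 255;0 0 0 0 0 -0.08 255;0 0 0 0 0 -0.13 255;0 0 0 0.03 -0.04 -0.18 255;0 0 0 0.08 -0.08 -0.18 255;0 0 0 0.13 -0.12 -0.18 255;0 0 0 0.18 -0.12 -0.18 255;0 0 0 0.18 -0.12 -0.18 255'; python3 bal.py b7 | egrep -v 'g[1234]'; python3 -c "
from h import *
f=cap('top','t9');g=cap('scene','s11')
for n,f in(('t',f),('s',g)):
  P=cloud(f)
  for x in (440,460,480,500,520,540,560):
    m=(abs(P[...,0]-x)<8)&(abs(P[...,1]-353)<50)&(P[...,2]>50)&(P[...,2]<130);print(n,x,m.sum(),np.mean(P[...,2][m]).round(1))
a=cv2.imread('pics/t9.png')[135:250,135:370];b=cv2.imread('pics/s11.png')[130:320,140:350]
cv2.imwrite('pics/fin.png',np.vstack([cv2.resize(a,(600,294)),cv2.resize(b,(330,300))[:,:,:] if 0 else cv2.resize(b,(600,300))]))
"
```

```text
clock: 57.58
eef_pos: [320.9, 536.0, 269.8]
tcp_rot: [-3.141, -0.001, 1.574]
contact_force: [-0.0, -0.1, -0.1]
opening: -0.001
grasp_force: 0.0
top L 330 90.2 bulb px 0 
top R 333 89.0 bulb px 0 
scene L 227 90.8 bulb px 0 
scene R 309 89.2 bulb px 0 
tray 182 [ 526. -191.   41.]
tray 181 [ 474. -228.   42.]
tray 186 [ 423. -189.   46.]
57.675 [321.8 532.7 269.6] [-3.141e+00  1.000e-03  1.572e+00]
t 440 110 95.0
t 460 131 97.4
t 480 121 98.4
t 500 119 97.3
t 520 128 98.3
t 540 115 96.8
t 560 106 94.9
s 440 87 95.6
s 460 74 98.7
s 480 70 98.9
s 500 73 98.7
s 520 69 99.0
s 540 63 98.3
s 560 52 95.3
```

View pics/fin.png

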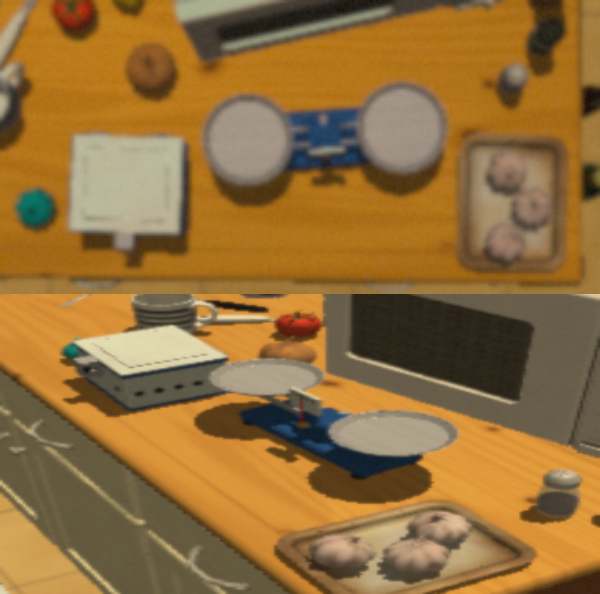

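The final view shows the lid lying flat (about 95–98 mm front to back), three bulbs in the tray, and the balance empty and level. Handing in now.

```bash
python3 -c "
from rig import r
print(r.sign_off())"
```

```text
the job is handed in; nothing more can be done
None
```

The job is handed in: the heaviest bulb (bulb 2, more than 8 g heavier than each of the others) is in the keeper with the lid shut, the other three are on the tray and the balance is empty; the hand-in gave no verdict.

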